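Tap the red gear housing

TASK

A tap is already started in the top of each of the two clamped gear housings. With the crank handle on the tap in the red housing, turn it half a turn clockwise (seen from above), then a quarter turn back to break the chip, then half a turn clockwise again, so that it ends three quarters of a turn further in than it began, and let go. Do not turn the tap in the grey housing.

Things in the scene. Friction and masses are not known exactly. Their poses are not given: they have to be found in the camera images.
- red_tap (a joint): turn of the crank and tap in the red housing, rad: 0 at the start, grows clockwise seen from above (pi = half a turn forward), shrinks when turned back; turns freely from -0.8 to 7.0. Turning takes about 0.25 N m (4 to 5 N at the knob) and it stays where it is left. Crank and tap sink 2 mm per turn forward.
- red_knob (a point): centre of the upright round light-wood knob at the end of the crank on the red housing's tap; goes round with the crank. Knob 26 mm in diameter, 50 mm tall, axis vertical; it spins freely on its pin, so a hand holding it need not turn. The flat steel crank arm, 16 mm wide, has its top 28 mm below this point; only the square tap end on the axis rises above it, to 25 mm below.
- red_axis (a point): point on the vertical axis of the tap in the red housing, about which the crank turns, at the knob centre's starting height (167 mm above the bench); the knob's centre is 60 mm from it. The housing (red painted, about 80 mm wide and 90 mm tall, on a 120 x 100 mm steel plate) is fixed; this point does not move.
- grey_tap (a joint): turn of the same kind of crank on the tap in the look-alike grey housing, rad, 0 at the start, clockwise positive; it is to be left as it is. It stands at least 0.28 m from the red one (axis to axis) on the other side of the bench's middle line (y = 0).
Things that resemble listed ones, but are neither listed nor needed, are in the scene too. What is shaped like the part that bears red_tap but green or pink is not meant.

How it is judged (in metres and radians):
On the way, in this order (a step that is already met when the one before it is completed fails the run):
1. the red tap is turned half a turn clockwise from its start (within 0.4 rad, 23 degrees) (value of joint red_tap between 2.74 and 3.54 rad), for 0.1 s.
2. then it is turned back a quarter turn, to a quarter turn from its start (within 0.4 rad) (value of joint red_tap between 1.17 and 1.97 rad), for 0.1 s.
3. then it is turned half a turn forward again, to three quarters of a turn from its start (within 0.4 rad) (value of joint red_tap between 4.31 and 5.11 rad), for 0.1 s.
At the end, for the whole second after the job is handed in: The red tap stands three quarters of a turn (4.71 rad, within 0.4 rad) further in than it began, at rest, and the grey tap is within 0.3 rad of where it was (all of step 3 and velocity of joint red_tap between -0.1 and 0.1 rad/s and value of joint grey_tap between -0.3 and 0.3 rad); the robot touches nothing.
It fails at once if the tap in the grey housing is turned (more than 0.3 rad) (value of joint grey_tap above 0.3 rad or value of joint grey_tap below -0.3 rad).
It fails at once if the red tap is unscrewed past its start or driven too deep (more than 0.5 rad beyond its start or beyond three quarters of a turn) (value of joint red_tap below -0.5 rad or value of joint red_tap above 5.21 rad).
It also fails if it takes over 51 s, if anything falls off the work surface, if the arm or the gripper's body presses on something with over 40 N, if the wrist force passes 120 N, or if a joint passes its speed limit or range.

ROBOT

A 6-joint arm with a two-finger parallel gripper is mounted at the origin on the work surface. World frame = base frame: x ahead of the robot, y to its left, z up, the work surface at z = 0. Lengths are in mm, angles in rad, forces in N, time in s.
With the tool pointing down it reaches from about 250 to 775 mm from the base axis. Payload 8.9 kg.
Tool frame: the origin (TCP) lies midway between the tips of the shut fingers; the grasp point (between the pads) lies 19 mm behind it (grip_depth is the z of the grasp point in the tool frame, in mm); z points along the fingers, x is the direction in which the jaws open and shut, and the axes are right-handed (so a half turn about z gives the same grasp; the last joint's range is limited). The gripper opens to 85 mm and grips with 20 to 120 N. Pads are 22 mm wide; open, the fingers measure 114 mm over their backs; the gripper's body (76 mm by 85 mm) begins 54 mm behind the grasp point. The pads swing forward as they close: fully open they stand 13 mm farther back than shut.
Start: joints at [1.196, 0.291, -0.153, 1.127, 0, 1.431], TCP at [122.645, 510.472, 193.305] pointing down, gripper open.
Joint ranges: [-2.52, 2.52], [-0.91, 1.74], [-1.3, 1.37], [-1.96, 2.02], [-1.52, 1.47], [-3.14, 3.14]. Speed limits (rad/s): [2.22, 2.22, 2.79, 3.14, 3.14, 3.14].

INTERFACE

Orientations are given as a unit quaternion [w, x, y, z].
In Python, from bench import goto, move_straight, set_joints, set_gripper, dwell, inverse_kinematics, get_image, MotionError, sign_off, current_time_s, current_joints, current_joint_velocities, current_joint_efforts, current_tcp_pos, current_ee_rot, current_force, current_moment, current_grip_width, grip_depth gives the robot as it stands. Calls block until the motion is done:
- goto(position, orientation): joint-space move of the TCP to a pose.
- move_straight(position, ori=None, vel=150, stop_force=None): straight line of the TCP; ori=None keeps the orientation; vel is the mean speed in mm/s. With stop_force (N) it stops when the force on the tool has changed by that much, and returns True; else False.
- set_joints(angles): joint-space move.
- set_gripper(opening): finger opening in mm; the grip force is fixed at half the most; returns when the fingers have stopped.
- dwell(seconds).
- inverse_kinematics(position, orientation): joint angles nearest the present ones, or None.
- get_image(name): name is "scene" or "top"; returns a dict with "img" (420x560x3 uint8, red, green, blue), "mtx" (3x3 intrinsics, pixels), "dist_coeffs" ([k1, k2, p1, p2, k3] as OpenCV has them; the pictures are not rectified), "R" (3x3) and "t" (3): a world point X has camera coordinates R X + t. Camera axes: x right, y down, z forward; pixel columns grow to the right and rows downward; lengths in mm; the calibration is good to about 2 mm. A picture is of the moment at which its call begins. There is no depth.
A pose or a line that the arm cannot do raises MotionError and nothing moves.
- sign_off(): hands the job in, once; it reports no verdict.
Readings, each from a call of its own:
- current_time_s(): time.
- current_joints(): joint angles.
- current_joint_velocities(): joint speeds.
- current_joint_efforts(): joint torques, N m.
- current_tcp_pos(): TCP position.
- current_ee_rot(): TCP orientation.
- current_force(): force on the tool from outside, world axes, zero at the start.
- current_moment(): the same for the moment, N m.
- current_grip_width(): finger opening in mm.
Only numpy, scipy, OpenCV 4.12 (cv2) and the standard library are available. Lean on these libraries where they do the work, as an engineer would, in place of code of your own. Each camera call takes 0.05 s, during which the arm holds its last target.

## Working session

There is one attempt and no reset: what is moved stays moved. The work goes in short steps, each a Python script; the robot and the scene stay as the last script left them, time stands still between calls to the robot, and variables do not carry over. Pictures are saved under pics/ and viewed, and the job is handed in when it is done.

```bash
mkdir -p pics
python3 - <<'E'
from bench import *
import cv2,pickle
d={}
for n in("scene","top"):
    d[n]=get_image(n); cv2.imwrite(f"pics/{n}0.png",d[n]["img"][:,:,::-1])
pickle.dump(d,open("im0.pkl","wb"))
print(current_time_s(),current_ee_rot(),grip_depth, current_tcp_pos())
E
```

```text
0.1 [ 2.83204755e-04  7.85377600e-01  6.19016718e-01 -4.98481687e-04] -18.700000000000003 [122.48561732 510.06497635 192.8103473 ]
```

View pics/scene0.png

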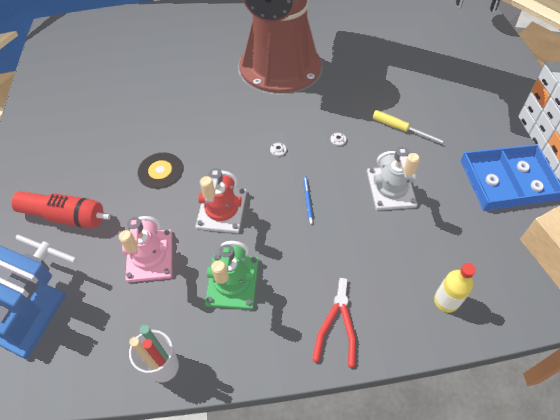

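View pics/top0.png

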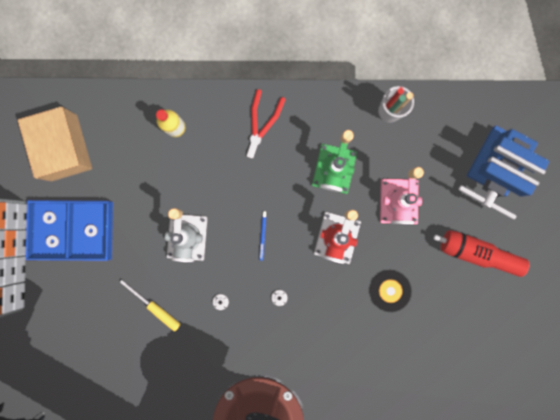

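Run:
```python
import cv2,pickle,numpy as np
d=pickle.load(open("im0.pkl","rb"))
a=d["scene"]["img"][150:250,170:270,::-1]; b=d["top"]["img"][190:290,300:400,::-1]
cv2.imwrite("pics/crop0.png",np.hstack([cv2.resize(a,(400,400),interpolation=cv2.INTER_CUBIC),cv2.resize(b,(400,400),interpolation=cv2.INTER_CUBIC)]))
for n in d:
    R,t=d[n]["R"],d[n]["t"];print(n,-R.T@t)
    for p in([300,0,0],[300,200,0],[122,510,193]):
        print(p,cv2.projectPoints(np.float64([p]),cv2.Rodrigues(np.array(R))[0],np.float64(t),d[n]["mtx"],np.float64(d[n]["dist_coeffs"]))[0].ravel())
```

```text
scene [1150.35929075 -163.06804302  925.55245638]
[300, 0, 0] [296.07894236 136.61434869]
[300, 200, 0] [369.12636761 128.93381134]
[122, 510, 193] [469.65652078  23.93876824]
top [ 534.24697017  -70.33047112 1313.29530152]
[300, 0, 0] [258.89896164 311.79124489]
[300, 200, 0] [186.26863673 311.21303257]
[122, 510, 193] [ 33.81636919 402.69672384]
```

View pics/crop0.png

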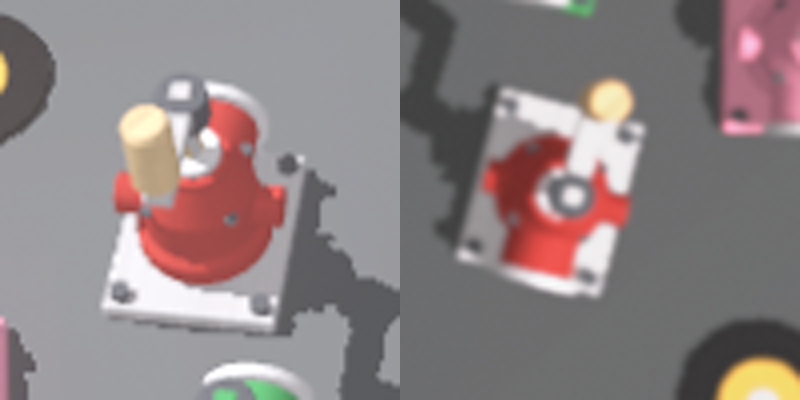

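```bash
cat > h.py <<'E'
import cv2,numpy as np
def ray(im,p):
    R=np.array(im["R"]);t=np.array(im["t"])
    u=cv2.undistortPoints(np.float64([[p]]),np.float64(im["mtx"]),np.float64(im["dist_coeffs"])).ravel()
    return -R.T@t,R.T@np.r_[u,1]
def atz(im,p,z):
    c,v=ray(im,p);return c+v*(z-c[2])/v[2]
def proj(im,X):
    return cv2.projectPoints(np.float64([X]),cv2.Rodrigues(np.array(im["R"]))[0],np.float64(im["t"]),np.float64(im["mtx"]),np.float64(im["dist_coeffs"]))[0].ravel()
E
python3 - <<'E'
import pickle;from h import *
d=pickle.load(open("im0.pkl","rb"))
f=lambda ox,oy,x,y:(ox+(x+.5)/4-.5,oy+(y+.5)/4-.5)
k1=atz(d["top"],f(300,190,210,101),192);k2=atz(d["scene"],f(170,150,147,119),192)
a1=atz(d["top"],f(300,190,171,196),142);a2=atz(d["scene"],f(170,150,180,91),142)
print(k1,k2,a1,a2)
for k,a in((k1,a1),(k2,a2)):print(np.hypot(*(k-a)[:2]),np.degrees(np.arctan2(*(k-a)[1::-1])))
E
```

```text
[ 563.70859519 -229.03922694  192.        ] [ 562.26211941 -226.64861894  192.        ] [ 506.13851228 -212.1045967   142.        ] [ 505.99403993 -212.52329237  142.        ]
60.00913386586709 -16.391603973803033
58.01397778896947 -14.092109012114536
```

```bash
cat >> h.py <<'E'
from scipy.spatial.transform import Rotation as Ro
A=np.array([506.,-212.3]);TH0=np.radians(-15.5)
def quat(yaw): # tool x at yaw, z down
    x=np.array([np.cos(yaw),np.sin(yaw),0]);z=np.array([0,0,-1.]);y=np.cross(z,x)
    q=Ro.from_matrix(np.c_[x,y,z]).as_quat();return np.r_[q[3],q[:3]]
GZ=167+4-18.7
def P(q,dz=0): # tcp for crank turn q
    th=TH0-q;return np.array([A[0]+60*np.cos(th),A[1]+60*np.sin(th),GZ-q/np.pi+dz])
E
python3 - <<'E'
from bench import *;from h import *
for yd in range(0,360,30):
    J=[inverse_kinematics(P(q),quat(np.radians(yd))) for q in np.linspace(0,4.8,9)]
    if any(j is None for j in J):print(yd,None);continue
    print(yd,np.min(J,0).round(2),np.max(J,0).round(2))
E
```

```text
0 [-0.64  0.26 -0.32  1.    0.    0.93] [-0.42  0.47  0.01  1.11  0.    1.15]
30 [-0.64  0.26 -0.32  1.    0.    0.41] [-0.42  0.47  0.01  1.11  0.    0.63]
60 [-0.64  0.26 -0.32  1.    0.   -0.12] [-0.42  0.47  0.01  1.11  0.    0.1 ]
90 [-0.64  0.26 -0.32  1.    0.   -0.64] [-0.42  0.47  0.01  1.11  0.   -0.42]
120 [-0.64  0.26 -0.32  1.    0.   -1.16] [-0.42  0.47  0.01  1.11  0.   -0.94]
150 [-0.64  0.26 -0.32  1.    0.   -1.69] [-0.42  0.47  0.01  1.11  0.   -1.47]
180 [-0.64  0.26 -0.32  1.    0.   -2.21] [-0.42  0.47  0.01  1.11  0.   -1.99]
210 [-0.64  0.26 -0.32  1.    0.   -2.74] [-0.42  0.47  0.01  1.11  0.   -2.52]
240 [-0.64  0.26 -0.32  1.    0.   -3.12] [-0.42  0.47  0.01  1.11  0.    3.1 ]
270 [-0.64  0.26 -0.32  1.    0.    2.5 ] [-0.42  0.47  0.01  1.11  0.    2.72]
300 [-0.64  0.26 -0.32  1.    0.    1.98] [-0.42  0.47  0.01  1.11  0.    2.2 ]
330 [-0.64  0.26 -0.32  1.    0.    1.45] [-0.42  0.47  0.01  1.11  0.    1.67]
```

Run:
```python
from bench import *;from h import *;import cv2
Q=quat(np.radians(74.5))
p=current_tcp_pos();move_straight([p[0],p[1],330],vel=250)
goto(P(0,150),Q)
move_straight(P(0,70),vel=200)
print(move_straight(P(0),vel=80,stop_force=12),current_tcp_pos(),P(0),current_force(),current_time_s())
for n in("scene","top"): cv2.imwrite(f"pics/{n}1.png",get_image(n)["img"][:,:,::-1])
```

```text
False [ 564.15563794 -228.51312476  152.86455357] [ 563.81782719 -228.33430256  152.3       ] [ 0.93303233 -0.12867223 -0.51738881] 5.3917
```

Run:
```python
import cv2,numpy as np
a=cv2.imread("pics/scene1.png")[130:250,150:270];b=cv2.imread("pics/top1.png")[180:300,290:410]
cv2.imwrite("pics/crop1.png",np.hstack([cv2.resize(i,(400,400),interpolation=cv2.INTER_CUBIC) for i in(a,b)]))
```

```text
(no output)
```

View pics/crop1.png

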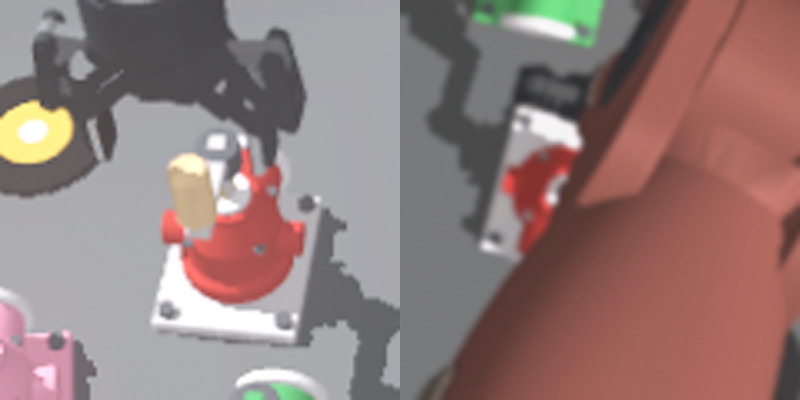

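```bash
python3 - <<'E'
import pickle;from h import *
d=pickle.load(open("im0.pkl","rb"))["scene"]
u=np.array([np.cos(np.radians(74.5)),np.sin(np.radians(74.5)),0])
c=np.array([564.1,-228.5,0])
for s in(-43,0,43):
  for z in(153,166,167,180,192):
    p=proj(d,c+s*u+[0,0,z]);print(s,z,((p-[150,130]+.5)*400/120-.5).round())
E
python3 -c "
import cv2
a=cv2.imread('pics/scene1.png')[120:220,150:250];cv2.imwrite('pics/crop1b.png',cv2.resize(a,(600,600),interpolation=cv2.INTER_CUBIC))"
```

```text
-43 153 [126. 201.]
-43 166 [123. 188.]
-43 167 [122. 187.]
-43 180 [119. 174.]
-43 192 [116. 162.]
0 153 [195. 208.]
0 166 [192. 195.]
0 167 [192. 194.]
0 180 [189. 181.]
0 192 [186. 169.]
43 153 [264. 215.]
43 166 [262. 202.]
43 167 [262. 201.]
43 180 [260. 188.]
43 192 [258. 175.]
```

View pics/crop1b.png

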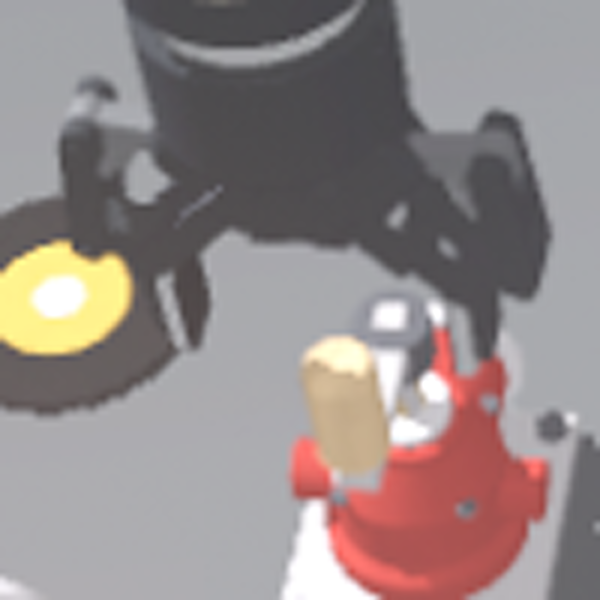

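```bash
python3 - <<'E'
import pickle;from h import *
from bench import *
print(current_tcp_pos(),current_ee_rot(),quat(np.radians(74.5)),current_joints(),current_grip_width())
d=pickle.load(open("im0.pkl","rb"))["top"]
u=np.array([np.cos(np.radians(74.5)),np.sin(np.radians(74.5)),0])
c=np.array([564.1,-228.5,0])
for s in(43,57):
  for z in(166,200,230):
    p=proj(d,c+s*u+[0,0,z]);print(s,z,p)
E
python3 -c "
import cv2
a=cv2.imread('pics/top1.png')[150:300,290:440];cv2.imwrite('pics/crop1c.png',cv2.resize(a,(600,600),interpolation=cv2.INTER_CUBIC))"
```

```text
[ 564.22972221 -228.54959364  152.93776462] [5.25163336e-04 7.95998121e-01 6.05298825e-01 2.18712119e-04] [0.         0.796002   0.60529399 0.        ] [-5.04890009e-01  4.72181225e-01  1.20604490e-02  1.10953803e+00
 -2.40572507e-05 -2.34376387e-01] 85.19688368970867
43 166 [333.3030182  210.11736895]
43 200 [334.77405025 209.60880173]
43 230 [336.14864282 209.13358101]
57 166 [327.74772572 208.53518551]
57 200 [329.0489043  207.97847552]
57 230 [330.26475829 207.45827612]
```

View pics/crop1c.png

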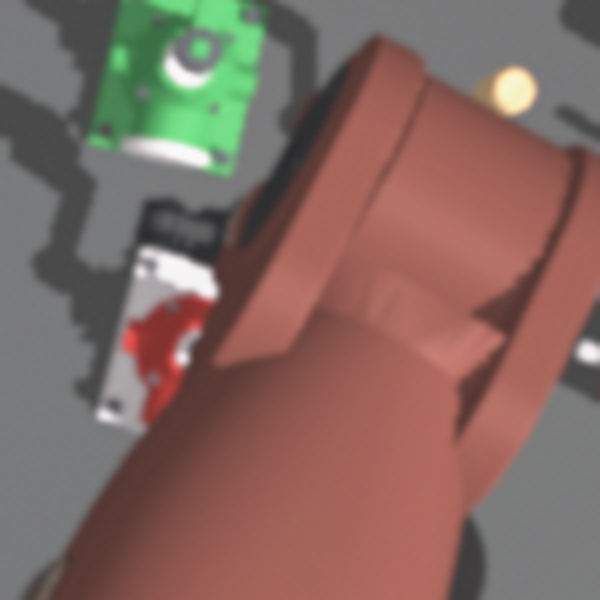

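Run:
```python
from bench import *;import cv2
set_gripper(40);print(current_grip_width(),current_force())
a=get_image("scene")["img"][120:220,150:250,::-1];cv2.imwrite('pics/crop2.png',cv2.resize(a,(600,600),interpolation=cv2.INTER_CUBIC))
```

```text
40.03992890226255 [-0.16080575  0.6091096  -0.42891022]
```

View pics/crop2.png

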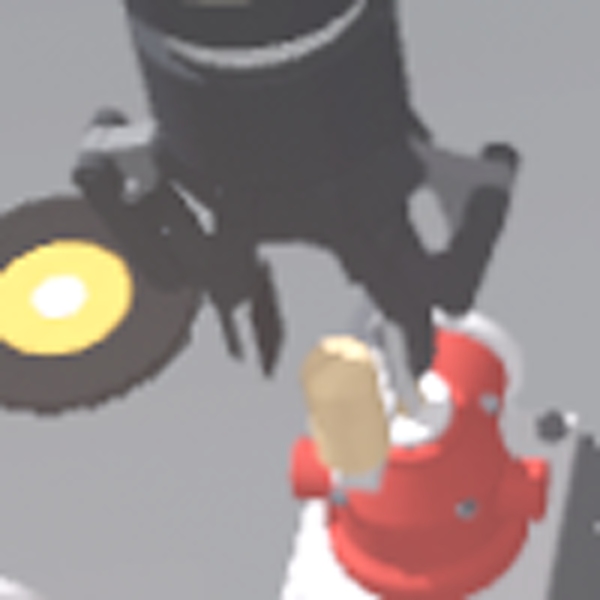

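Run:
```python
from bench import *;import cv2
set_gripper(20);print(current_grip_width(),current_force(),current_tcp_pos())
a=get_image("scene")["img"][120:220,150:250,::-1];cv2.imwrite('pics/crop3.png',cv2.resize(a,(600,600),interpolation=cv2.INTER_CUBIC))
```

```text
19.963132167070953 [-0.88041379 -0.52273154 -0.70847797] [ 563.75132809 -228.43272427  152.25531845]
```

View pics/crop3.png

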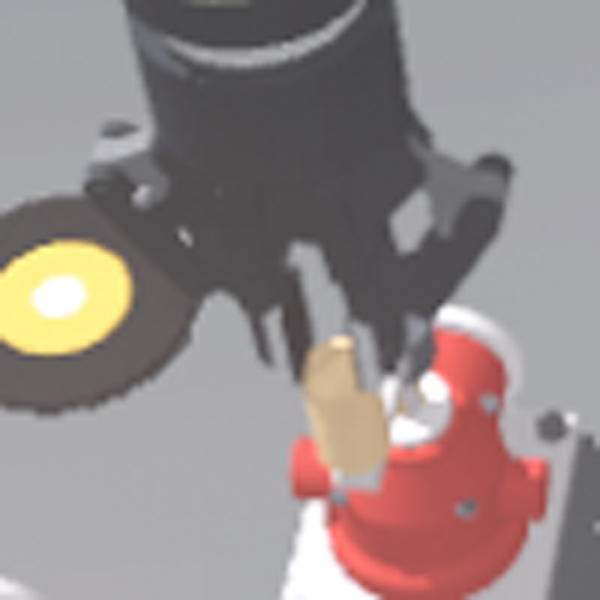

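Run:
```python
from bench import *;import cv2
im=get_image("scene")["img"]
a=im[160:210,180:240,::-1];cv2.imwrite('pics/crop4.png',cv2.resize(a,(720,600),interpolation=cv2.INTER_NEAREST))
print(current_joints())
```

```text
[-5.04983539e-01  4.72774658e-01  1.12058109e-02  1.10924777e+00
 -1.43807657e-04 -2.34382618e-01]
```

View pics/crop4.png

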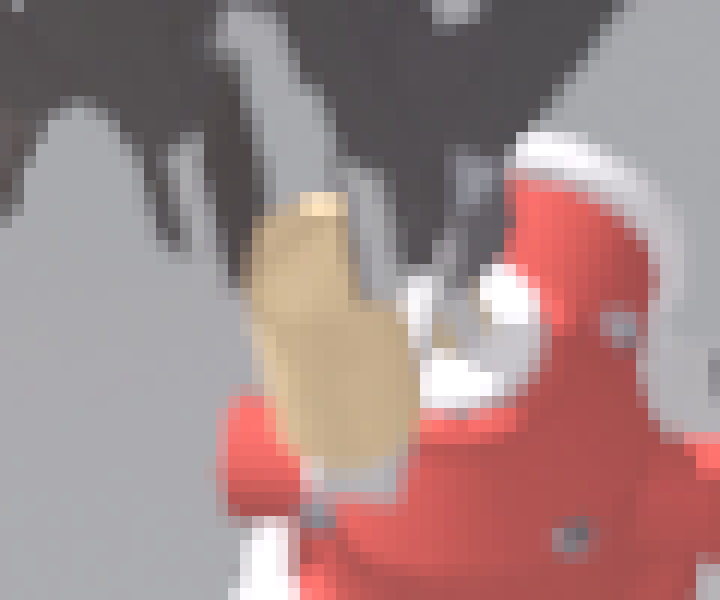

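Run:
```python
from bench import *;import cv2
set_gripper(0);print(current_grip_width(),current_force(),current_moment(),current_tcp_pos(),current_time_s())
im=get_image("scene")["img"]
a=im[150:210,170:242,::-1];cv2.imwrite('pics/crop5.png',cv2.resize(a,(720,600),interpolation=cv2.INTER_NEAREST))
```

```text
0.2729942240085491 [0.17765939 0.43928454 9.39987987] [0.11477865 0.0939931  0.02070803] [ 564.9679174  -228.73140547  153.92688467] 6.8
```

View pics/crop5.png

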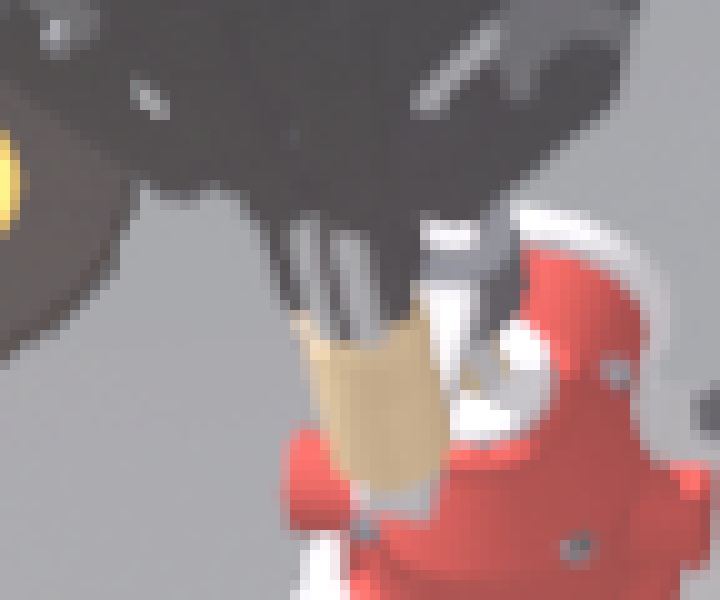

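Run:
```python
from bench import *;import cv2;from h import *
import pickle
d=pickle.load(open("im0.pkl","rb"))["scene"]
for p in((300,320),(340,325),(380,335),(320,345),(400,320)):
    print(p,atz(d,(170+p[0]/10-.5,150+p[1]/10-.5),192))
set_gripper(85)
p=current_tcp_pos();move_straight(P(0,40),vel=150)
# a free place for a look at the shut tips in both views
```

```text
(300, 320) [ 565.48450575 -240.37445835  192.        ]
(340, 325) [ 567.92689904 -232.61926805  192.        ]
(380, 335) [ 571.59570762 -224.95709959  192.        ]
(320, 345) [ 572.27027894 -236.76976842  192.        ]
(400, 320) [ 568.48455572 -220.84553908  192.        ]
```

Run:
```python
from bench import *;import cv2;from h import *
import pickle
d=pickle.load(open("im0.pkl","rb"))["scene"]
for z in (226,264):
  for dx in (-40,0,40):print(z,dx,((proj(d,[564+dx,-228.5,z])-[150,120])*6).round())
print(current_tcp_pos(),current_time_s(),current_force())
set_gripper(0)
goto([420,-60,240],quat(np.radians(74.5)));dwell(.2)
print(current_tcp_pos())
for n in("scene","top"): cv2.imwrite(f"pics/{n}6.png",get_image(n)["img"][:,:,::-1])
```

```text
226 -40 [313. 201.]
226 0 [319. 295.]
226 40 [325. 395.]
264 -40 [296. 122.]
264 0 [302. 217.]
264 40 [308. 318.]
[ 564.13249102 -228.49553969  192.58125126] 8.0417 [-0.450656   -0.08753483  0.13215984]
[420.62365631 -60.74047978 239.54030444]
```

View pics/scene6.png

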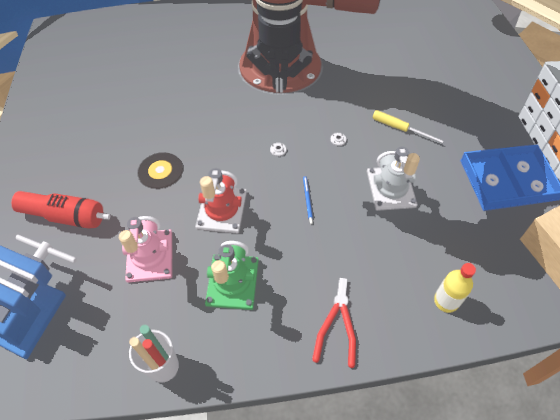

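View pics/top6.png

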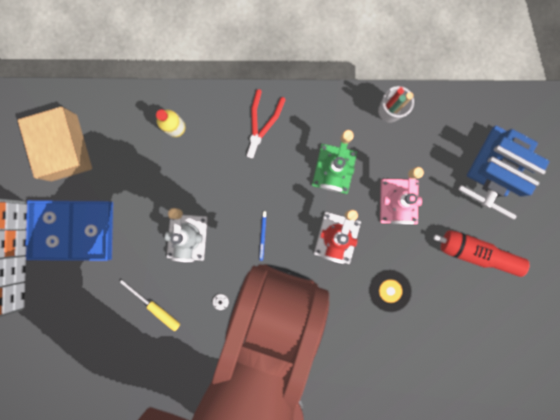

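Run:
```python
from h import *;from bench import *
import pickle
d=pickle.load(open("im0.pkl","rb"))["scene"]
for z in (220,240,260,278):print(z,proj(d,[420.6,-60.7,z]).round(1))
i=cv2.imread("pics/scene6.png")[60:110,250:310];cv2.imwrite("pics/crop6.png",cv2.resize(i,(720,600),interpolation=cv2.INTER_NEAREST))
```

```text
220 [279.5 109.8]
240 [279.4 102.8]
260 [279.4  95.6]
278 [279.3  89. ]
```

View pics/crop6.png

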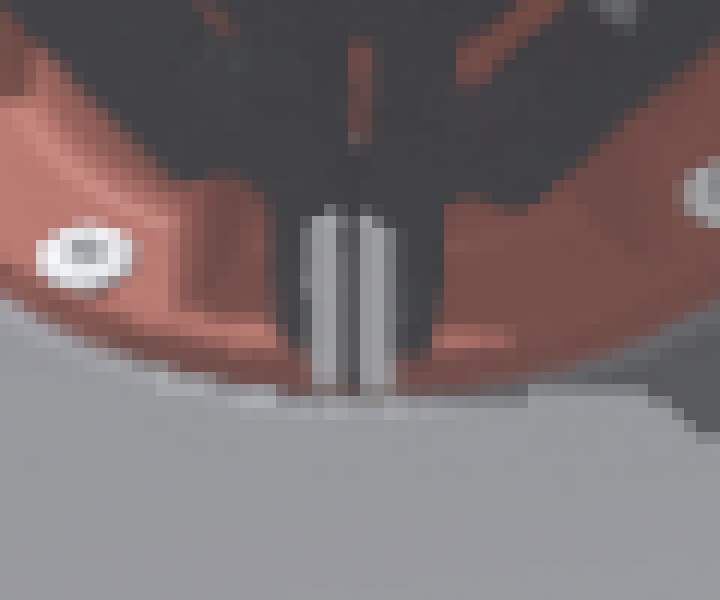

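```bash
cat >> h.py <<'E'
GZ-=37
E
python3 - <<'E'
from bench import *;import cv2;from h import *
Q=quat(np.radians(74.5))
goto(P(0,120),Q);set_gripper(85)
move_straight(P(0,50),vel=200)
print(move_straight(P(0),vel=80,stop_force=10),current_tcp_pos(),P(0),current_force(),current_time_s())
set_gripper(50);
im=get_image("scene")["img"]
a=im[150:210,170:242,::-1];cv2.imwrite('pics/crop7.png',cv2.resize(a,(720,600),interpolation=cv2.INTER_NEAREST))
E
```

```text
False [ 564.15944405 -228.48396732  115.81624094] [ 563.81782719 -228.33430256  115.3       ] [ 0.51064425  0.35466916 -0.0208067 ] 12.9667
```

View pics/crop7.png

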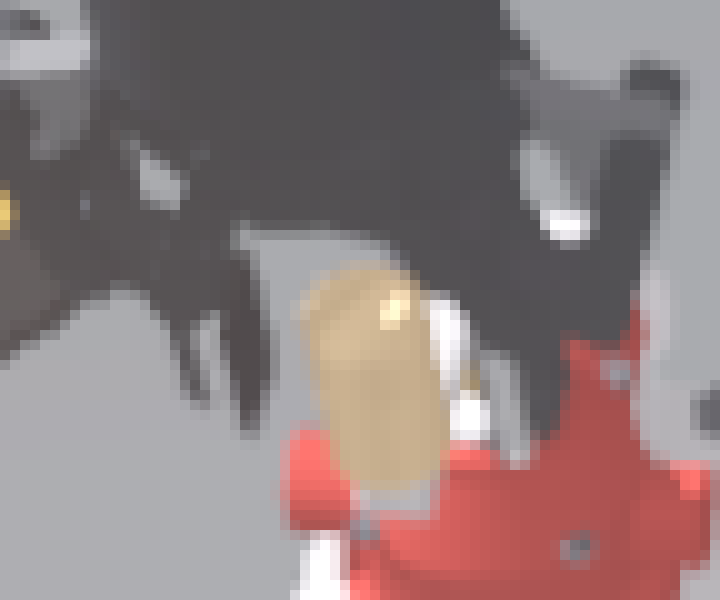

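```bash
cat >> h.py <<'E'
from bench import *
def arc(q0,q1,n,vel=100):
    fm=0
    for q in np.linspace(q0,q1,n+1)[1:]:
        move_straight(P(q),vel=vel);f=np.array(current_force());fm=max(fm,np.linalg.norm(f))
        if fm>60:print("STOP",q,f);break
    c=np.array(current_tcp_pos())[:2]-A
    print("q",q,"meas",(TH0-np.arctan2(c[1],c[0]))%(2*np.pi),"f",f.round(1),"max",round(fm,1),"w",round(current_grip_width(),2),"t",round(current_time_s(),2))
E
python3 - <<'E'
from h import *
set_gripper(15);print(current_grip_width(),current_force(),current_tcp_pos(),current_time_s())
arc(0,.2,1,60);arc(.2,.4,1,60)
E
```

```text
24.40111742132993 [-1.26350673 -0.62435473  2.42540848] [ 563.84790296 -228.47499977  115.50403347] 13.8
q 0.2 meas 0.20874564703244813 f [-0.4 -1.7  3.6] max 4.0 w 24.77 t 14.15
q 0.4 meas 0.4094685273294227 f [-0.3 -1.7  4.8] max 5.1 w 24.33 t 14.5
```

Grip holds (width 24.4) and the forces are small, so I continue to half a turn and look.

Run:
```python
from h import *
for a,b in((.4,1.2),(1.2,2.0),(2.0,2.6),(2.6,3.14)):arc(a,b,4,80)
dwell(.2)
cv2.imwrite('pics/s8.png',cv2.resize(get_image("scene")["img"][140:240,160:280,::-1],(720,600),interpolation=cv2.INTER_CUBIC))
```

```text
q 1.2 meas 1.204559102428651 f [-0.7 -6.   4.5] max 7.5 w 24.45 t 15.7
q 2.0 meas 2.01695519655494 f [-4.3 -2.6  9.3] max 10.5 w 24.89 t 16.9
q 2.6 meas 2.619814440060087 f [-3.2  1.6  9.4] max 10.3 w 24.61 t 17.93
q 3.14 meas 3.154955312962815 f [0.7 0.5 7.1] max 8.7 w 24.72 t 18.93
```

View pics/s8.png

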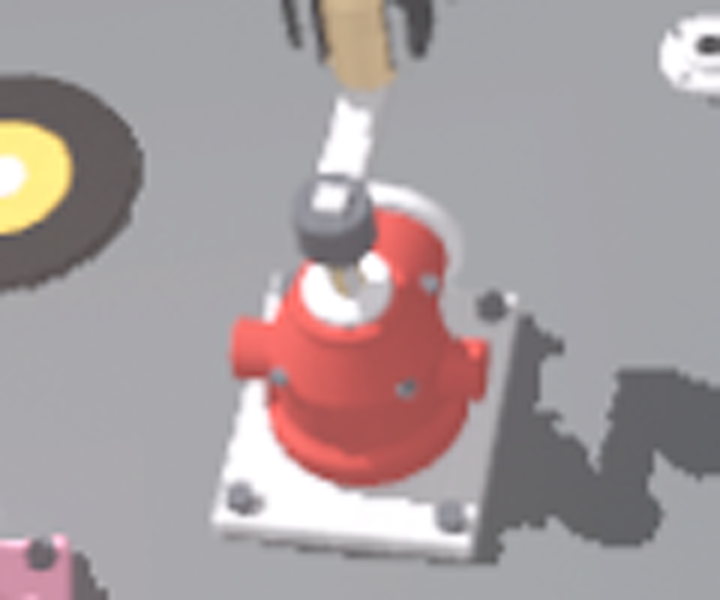

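The crank points back toward the robot (knob at about pixel (360,40) in the crop, hub at (335,210)), so it is half a turn round. Next, the quarter turn back, then half a turn forward.

Run:
```python
from h import *
arc(3.14,2.4,4,80);arc(2.4,1.57,4,80);dwell(.3)
for a,b in((1.57,2.4),(2.4,3.2),(3.2,4.0),(4.0,4.70)):arc(a,b,4,80)
dwell(.3)
cv2.imwrite('pics/s9.png',cv2.resize(get_image("scene")["img"][140:240,160:280,::-1],(720,600),interpolation=cv2.INTER_CUBIC))
print(current_tcp_pos(),current_time_s())
```

```text
q 2.4 meas 2.4073169705118733 f [-3.1 -2.7  8.3] max 9.3 w 24.58 t 20.35
q 1.57 meas 1.5673058622819125 f [-0.9 -5.4  6.3] max 9.4 w 24.05 t 21.58
q 2.4 meas 2.421703351085415 f [-3.3 -0.6 10. ] max 10.5 w 24.46 t 23.12
q 3.2 meas 3.216588809218838 f [2.8 1.9 6.7] max 9.7 w 24.8 t 24.32
q 4.0 meas 4.003346415114661 f [ 3.  -3.   4.8] max 6.8 w 24.18 t 25.52
q 4.7 meas 4.700572679478264 f [ 0.6 -2.7  7.2] max 7.7 w 24.7 t 26.65
[ 521.16553284 -154.99154745  113.90249795] 27.0
```

View pics/s9.png

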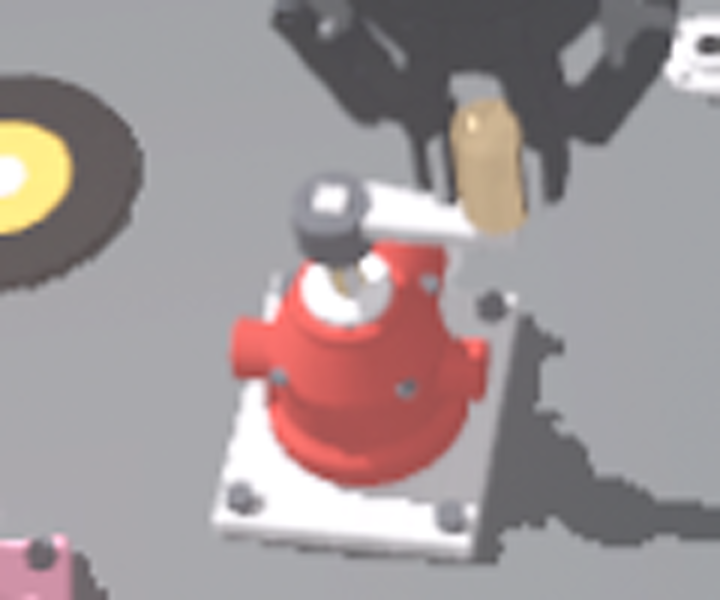

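Run:
```python
from h import *
set_gripper(70);p=np.array(current_tcp_pos())
print(move_straight(p+[0,0,25],vel=60),current_force())
move_straight(p+[0,0,150],vel=200)
goto([330,-120,260],quat(np.radians(74.5)));dwell(.4)
d={n:get_image(n) for n in("scene","top")}
cv2.imwrite('pics/s10.png',d["scene"]["img"][:,:,::-1])
cv2.imwrite('pics/t10.png',cv2.resize(d["top"]["img"][190:290,300:400,::-1],(400,400),interpolation=cv2.INTER_CUBIC))
print(current_time_s(),current_force(),current_joint_velocities().round(3), proj(d["top"],[*P(4.7)[:2],190.5]))
```

```text
False [-0.25592969  0.48365064 -0.26178949]
30.1417 [ 0.22592069 -0.06737943 -0.58394245] [-0.001 -0.004 -0.004  0.001  0.002 -0.   ] [320.45854208 232.52429469]
```

View pics/s10.png

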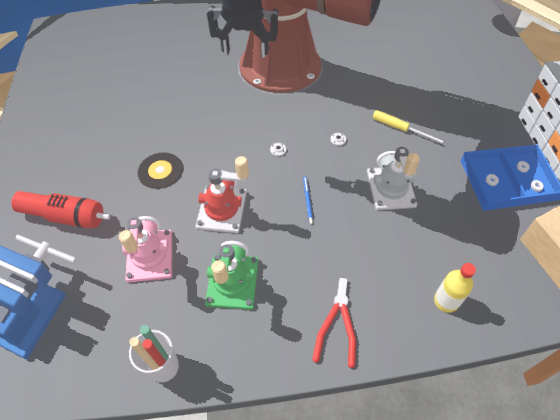

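View pics/t10.png

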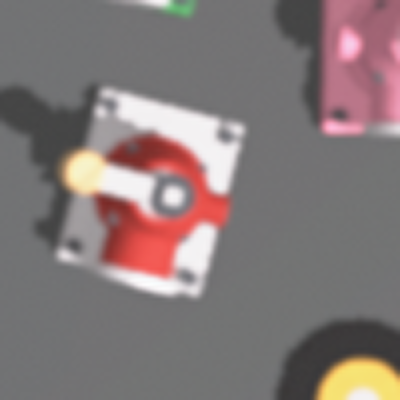

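The knob is at about pixel (83,171) in the top crop, which is (320.5,232.5) in the full picture and matches the prediction for 4.70 rad. The grey crank looks the same as at the start, and the hand is clear of everything.

```bash
python3 -c "from bench import *;sign_off()"
```

```text
the job is handed in; nothing more can be done
```

I gripped the red knob, turned the red tap half a turn clockwise, a quarter turn back and half a turn forward, then let go, moved clear and handed the job in at about 30 s. From the hand's position, the crank was at 3.15 rad, then 1.57, then 4.70. The force on the tool stayed at or below about 10.5 N while turning.

**Last checks:** The final top picture shows the red knob within about a pixel of where 4.70 rad should put it. The grey crank looks the same as at the start. The arm was at rest, with tool forces under 1 N.

**What disagreed:**
- **Height reading:** The real fingertips were about 37 mm higher than the reported TCP height, judging by the pictures and by a light touch. On my first approach the fingers shut on top of the knob, pressing with about 9 N. I lowered the grasp by 37 mm, and after that the grip held.
- **Grip width:** The gripper read about 24.5 mm on the 26 mm knob.

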